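Card up in the rack, cells mixed on the vortexer

ROBOT

A 6-joint arm with a two-finger parallel gripper is mounted at the origin on the work surface. World frame = base frame: x ahead of the robot, y to its left, z up, the work surface at z = 0. Lengths are in m, angles in rad, forces in N, time in s.
With the tool pointing down it reaches from about 0.35 to 0.925 m from the base axis. Payload 6.4 kg.
Tool frame: the origin (TCP) lies at the very end of the fingers, on their centre line; the grasp point (between the pads) lies 19 mm behind it; z points along the fingers, y is the line along which they close (so a half turn about z gives the same grasp; the last joint's range is limited). The gripper opens to 85 mm and grips with 20 to 120 N. Pads are 22 mm wide; open, the fingers measure 114 mm over their backs; the gripper's body (76 mm by 85 mm) begins 54 mm behind the grasp point. The pads swing forward as they close: fully open they stand 13 mm farther back than shut.
Start: joints at [-1.414, 0.245, 1.558, -0, 1.339, -0.174], TCP at [0.211, -0.615, 0.231] pointing down, gripper open.
Joint ranges: [-3.13, 3.13], [-1.02, 2.26], [0.13, 2.54], [-0.95, 4.09], [0.21, 2.88], [-2.74, 2.74]. Speed limits (rad/s): [2.57, 2.57, 3.14, 3.14, 3.14, 3.14].

INTERFACE

Orientations are given as a unit quaternion [x, y, z, w].
In Python, from rig import * gives the robot as it stands.
- The arm moves only by the tool drive_tool, never from a script. Its argument "targets" is one flat list of numbers, 6 for each row, row after row: the shift along the tool's x, y, z in units of 0.5 m (1.0 is 0.5 m), then the turn, a rotation vector about the tool's x, y, z in units of 8 degrees (1.0 is 8 degrees). In form: [tx, ty, tz, ax, ay, az, tx, ty, tz, ax, ay, az, ...]. A call has 1 to 10 rows; each row shifts and turns the commanded pose from where the row before left it, along the tool's axes as they then stand; what a row does not reach is not made up. A row lasts 1/10 s, in which the tool goes at most 50 mm and 8.59 degrees, less where a joint would pass 70% of its speed; a pose out of reach is approached as far as the arm can. A call with a number of a shift or a turn outside -1 to 1 is refused whole. A call with a gripper value outside its range is refused whole. "claw" is the opening, from -1 (shut) to 1 (fully open), set as the call begins (left out, the last holds). The fingers move at their own pace and stop on an object; "squeeze" is the grip in N (left out, the last holds). Time passes only in rows, so rows that do not move let the fingers close. It gives the time, the measured TCP pose, the force, the opening and the grip force at its end, in the units of the state.
- get_state(): the state, without advancing time (a new reading comes with each control period).
- read_camera(name): name is "scene" or "top"; returns the picture (480x640x3 uint8, red, green, blue); there is no depth.
- calibration(name): a dict with "camera_matrix" (3x3 intrinsics, pixels), "k1" (the pictures are not rectified: a ray, as slopes to the right and down, at radius r is drawn at 1 + k1 r^2 times it, then the intrinsics apply), "R" (3x3) and "t" (3): a world point X has camera coordinates R X + t. Camera axes: x right, y down, z forward; pixel columns grow to the right and rows downward; lengths in m; the calibration is good to about 2 mm. A picture is of the moment at which its call begins. calibration takes no time and is no camera call.
- finish_job(): hands the job in; it is judged then, once.
The state is a dict: "time": time; "joints": joint angles; "joint_vel": joint speeds; "tau": joint torques, N m; "tool_pos": TCP position; "tcp_rot": TCP orientation; "wrist_force": force on the tool from outside, world axes, zero at the start; "ft_torque": the same for the moment, N m; "finger_gap": opening from 0.0 (shut) to 1.0 (fully open); "grasp_force": force on a finger pad.
Only numpy, scipy, OpenCV 4.12 (cv2) and the standard library are available. Lean on these libraries where they do the work, as an engineer would, in place of code of your own. Each camera call takes 0.05 s, during which the arm holds its last target. There are 200 camera calls.

TASK

Set up a blood-grouping test: take the test card off the sloped reading stand and stand it upright, fully down, in the empty middle slot of the five-slot card rack. Then, because the cells settle again within moments, lift the stoppered round-bottomed flask out of its cork ring by the neck, seat it upright in the ring cup of the vortex mixer and press it straight down, firmly but without ramming it, until the sprung cup has sunk about three quarters of its travel or more. Finish while still holding the flask by its neck pressed down like this (the mixer runs only while it is held), and leave the other cards, the conical flask and the dropper bottle undisturbed.

Things in the scene. Friction and masses are not known exactly. Their poses are not given: they have to be found in the camera images.
- card_mid (a point): test card to be moved: white plastic, 70 wide x 58 high x 5 mm thick, 25 g, foil strip on its top edge, leaning back on the reading stand. Point: the card's centre; x across its thickness, y along its width, z up its height. On the stand z leans 0.35 rad from vertical, and the card's top 30 mm are free on both faces, clear of the stand
- stand: black sloped reading stand, base 90 x 100 mm, fixed. Origin: centre under the base. Its face looks to its -x; the card leans back to its +x. The back panel (6 mm thick) ends 27 mm up the card; a ledge with a low front lip carries the card's lower edge about 30 mm above the bench
- rack_slot (a point): middle slot of the grey five-slot card rack (120 along x, 88 along y, 30 mm high, fixed). Point: centre of the slot's floor, 8 mm above the bench, 22 mm below the rack's top. x across the slots (8.5 mm wide, pitch 22 mm), y along the slot (76 mm, ends closed), z up. A card fully down has its centre 29 mm above this point; either face may look forward
- card_first: like card standing in the rack's end slot 44 mm to the -x side of the middle slot: leave it. Origin: middle of its lower edge
- card_last: like card standing in the rack's end slot 44 mm to the +x side of the middle slot: leave it. Origin: middle of its lower edge
- flask_mid (a point): round-bottomed flask, amber glass, 110 mm high with its rubber stopper, about 130 g, upright in the cork ring. Point: on its axis, half-way up; z up. Bulb 52 mm diameter, its centre 29 mm below the point, underside 55 mm below. Neck 22 mm diameter, straight from 1 to 36 mm above the point, then a 25 mm rim (4 mm) and the 24 mm stopper up to 55 mm above
- cork_ring: cork ring that carries the flask at the start, 80 mm diameter, 25 mm high, hole 44 mm, fixed. Origin: centre of its underside. The flask's underside sits 9 mm above the bench in it
- cup_ring (a point): sprung rubber cup on top of the white vortex mixer (150 x 125 mm, 90 mm high, fixed); its round lip, 58 mm over all, 42 mm opening, carries the flask's bulb and centres it. Point: centre of the lip's top, 137 mm above the bench with the cup up; it sinks with the cup. z up. With the flask seated, the flask's half-way point is 41.6 mm above this point
- mixer_head (a joint): how far the mixer's cup is pressed down, in m: 0 up, 0.012 on its stop. A spring returns it: it starts to sink at about 5 N and reaches the stop at about 13 N (0.7 N per mm); the flask's own weight does not sink it. The mixer runs from 8 mm on
- conical: conical flask of clear glass with a stopper, 74 mm wide at its base, 112 mm high: leave it. Origin: centre of its underside
- dropper: white dropper bottle 28 mm diameter, 66 mm high: leave it. Origin: centre of its underside

How it is judged:
On the way, in this order (a step that is already met when the one before it is completed fails the run):
1. the test card stands fully down and upright in the rack's middle slot, let go (x of card_mid in the frame of rack_slot between -0.005 and 0.005 m and y of card_mid in the frame of rack_slot between -0.006 and 0.006 m and z of card_mid in the frame of rack_slot between 0.025 and 0.0325 m and angle between card_mid's own z axis and vertical below 0.2 rad and contact force between the fingers and card below 0.1 N), for 0.3 s.
2. the flask is lifted clear of the cork ring, held in the fingers (z of flask_mid in the frame of cork_ring above 0.09 m and contact force between the fingers and flask above 1.5 N), for 0.1 s.
At the end, for the whole second after the job is handed in: Fingers hold the still flask in the cup: cup 8 mm or more down, cup force 5 to 35 N, axes within 8 mm, upright within 10 deg, robot off the mixer itself. Card released, fully down and upright (0.2 rad) in the middle slot, within 5 mm across and 6 mm along (all of step 1 and value of joint mixer_head above 0.008 m and horizontal distance between flask_mid and cup_ring below 0.008 m and z of flask_mid in the frame of cup_ring between 0.036 and 0.046 m and angle between flask_mid's own z axis and vertical below 0.17 rad and contact force between flask and mixer_head between 5 and 35 N and contact force between the fingers and flask above 1.5 N and contact force between the arm and mixer below 0.5 N and linear speed of flask below 0.03 m/s); the arm keeps its last pose, push and grip.
It fails at once if a card already in the rack is knocked (over 15 mm) (distance of any of card_first, card_last from where it was at the start of the episode above 0.015 m).
It fails at once if the conical flask or the dropper bottle is shoved or tipped (distance of any of conical, dropper from where it was at the start of the episode above 0.02 m or angle between any of conical, dropper's own z axis and vertical above 0.3 rad).
It fails at once if the flask is rammed into the mixer (over 50 N) (contact force between flask and mixer_head above 50 N).
It also fails if it takes over 54 s, if anything falls off the work surface, if the arm or the gripper's body presses on something with over 40 N, if the wrist force passes 120 N, or if a joint passes its speed limit or range.

## Working session

There is one attempt and no reset: what is moved stays moved. The work goes in short steps, Python scripts to look and compute and a tool call to move; the robot and the scene stay as the last step left them, time stands still between calls to the robot, and variables do not carry over. Pictures are saved under pics/ and viewed, at most 13 in all, crops included, and the job is handed in when it is done.

Besides the shell and the picture viewer there is one more tool, called after "Emit:" as name(argument=value, ...) on one line, values as JSON. drive_tool: Moves the arm, as the interface text tells. Shifts and turns lie within -1 to 1; 1 stands for 0.5 m of shift or 8 degrees of turn. Its arguments: {"type":"object","properties":{"targets":{"type":"array","items":{"type":"number"}},"claw":{"type":"number"},"squeeze":{"type":"number"}},"required":["targets"]}

```bash
ls; mkdir -p pics; python3 - <<'E'
from rig import *
import cv2
for n in("scene","top"):
    im=read_camera(n); cv2.imwrite(f"pics/{n}0.png",im[:,:,::-1]); c=calibration(n); print(n,c)
print(get_state())
E
```

```text
pics
scene {'camera_matrix': array([[524.22797862,   0.        , 318.44698688],
       [  0.        , 524.22797862, 250.27101438],
       [  0.        ,   0.        ,   1.        ]]), 'k1': -0.0938728507676952, 'R': array([[ 0.58808544,  0.80879662,  0.00188517],
       [ 0.58433394, -0.42326216, -0.69238934],
       [-0.55920423,  0.40828565, -0.72152162]]), 't': array([-0.29820641, -0.25131981,  1.3042922 ])}
top {'camera_matrix': array([[490.85135543,   0.        , 315.74094813],
       [  0.        , 490.85135543, 241.0635361 ],
       [  0.        ,   0.        ,   1.        ]]), 'k1': -0.007384839224817592, 'R': array([[-0.02265555, -0.99972916,  0.00532258],
       [-0.98926984,  0.02164928, -0.144487  ],
       [ 0.14433264, -0.0085389 , -0.98949238]]), 't': array([-0.00804642,  0.51837689,  1.13151404])}
{'time': 0.1, 'joints': array([-1.41412687e+00,  2.45740536e-01,  1.55891915e+00, -2.70701163e-05,
        1.33870239e+00, -1.74114159e-01]), 'joint_vel': array([-5.76391560e-05, -2.93176095e-03, -3.86352851e-03, -1.90866969e-03,
        5.62168749e-04,  3.80897512e-04]), 'tau': array([ 1.17713817e-04, -4.30665421e+01, -3.27132797e+01, -9.92749938e-05,
        2.78480918e-03, -1.98119375e-05]), 'tool_pos': array([ 0.21101881, -0.61425019,  0.23027835]), 'tcp_rot': array([ 9.86353024e-01,  1.64641821e-01, -5.45217520e-06, -8.84797013e-04]), 'wrist_force': array([-0.38891483,  0.12606683,  1.05732896]), 'ft_torque': array([-0.01569428,  0.03144768, -0.01168988]), 'grasp_force': 0.0, 'finger_gap': 0.9967918420491746}
```

View pics/scene0.png

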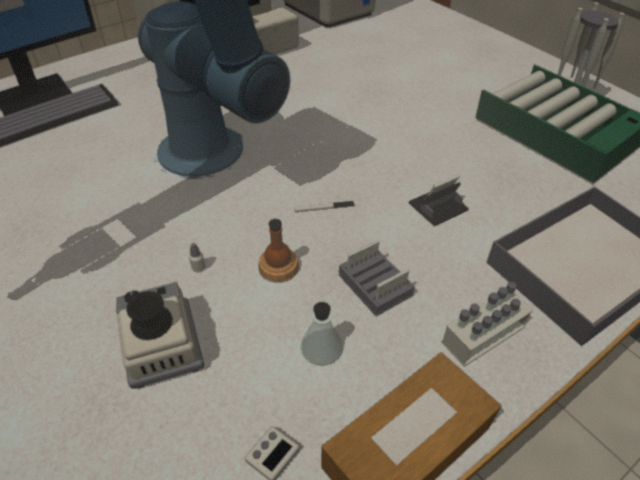

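View pics/top0.png

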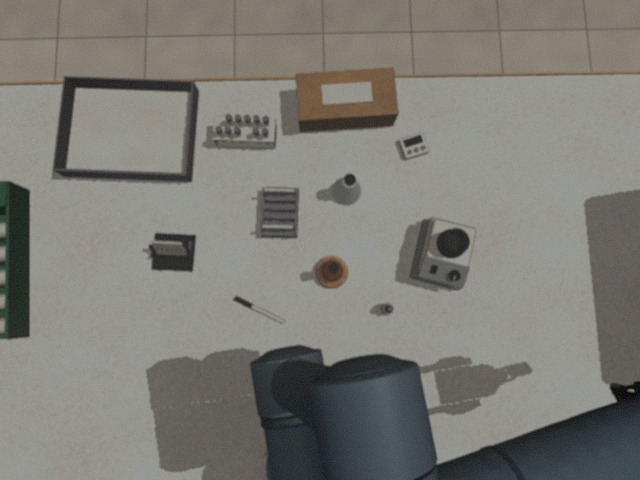

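The scene view shows the stand near (440,200), rack (376,277), amber flask (277,250), mixer (155,330), dropper (196,258) and conical (322,335). In the top view they are at (173,252), (278,212), (332,270), (447,250), (386,309) and (346,188). Next I'll enlarge these areas.

```bash
cat > h.py <<'E'
import numpy as np, cv2
from rig import *
def ray(n,u,v):
    c=calibration(n);K=c["camera_matrix"];k=c["k1"]
    p=cv2.undistortPoints(np.array([[[u,v]]],float),K,np.array([k,0,0,0.]))[0,0]
    R=c["R"];return -R.T@c["t"],R.T@np.array([p[0],p[1],1])
def onz(n,u,v,z):
    o,d=ray(n,u,v);return o+d*(z-o[2])/d[2]
def tri(a,b):
    o1,d1=ray("scene",*a);o2,d2=ray("top",*b)
    s=np.linalg.lstsq(np.c_[d1,-d2],o2-o1,rcond=None)[0]
    p,q=o1+s[0]*d1,o2+s[1]*d2
    return (p+q)/2,np.linalg.norm(p-q)
def proj(n,X):
    c=calibration(n);return cv2.projectPoints(np.array([X],float),cv2.Rodrigues(c["R"])[0],c["t"],c["camera_matrix"],np.array([c["k1"],0,0,0.]))[0][0,0]
def avg(n,k=6): return np.mean([read_camera(n).astype(float) for _ in range(k)],0).astype(np.uint8)[:,:,::-1].copy()
E
python3 - <<'E'
from h import *
s=cv2.imread("pics/scene0.png");t=cv2.imread("pics/top0.png")
def crop(im,u,v,w,h,k):
    return cv2.resize(im[v:v+h,u:u+w],(w*k,h*k),interpolation=cv2.INTER_CUBIC)
A=np.vstack([np.hstack([crop(s,405,170,66,60,6),crop(t,140,222,66,60,6)]),
 np.hstack([crop(s,335,235,79,45,5),crop(t,250,180,79,45,5)])][:1])
cv2.imwrite("pics/m1.png",np.vstack([A,np.hstack([crop(s,330,240,99,60,4),crop(t,230,180,99,60,4)])]))
E
```

```text
(no output)
```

View pics/m1.png

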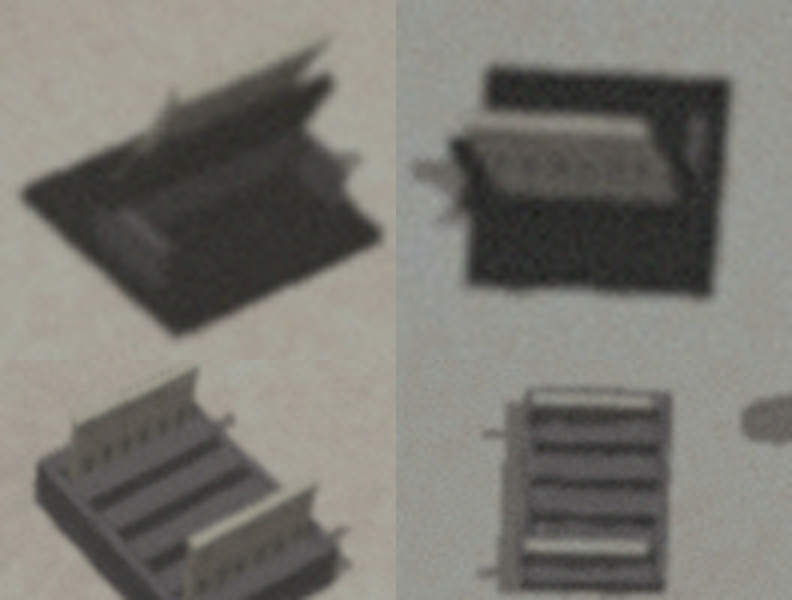

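```bash
python3 - <<'E'
from h import *
t=avg("top",10);s=avg("scene",10)
cv2.imwrite("pics/ta.png",t);cv2.imwrite("pics/sa.png",s)
for n in("top","scene"):
    R=calibration(n)["R"];print(n,"cam at",-R.T@calibration(n)["t"])
def comp(im,roi,lo,hi,k=4,amin=60):
    u,v,w,h=roi; g=cv2.cvtColor(im,cv2.COLOR_BGR2GRAY)[v:v+h,u:u+w]
    g=cv2.resize(g,None,fx=k,fy=k,interpolation=cv2.INTER_CUBIC)
    m=cv2.inRange(g,lo,hi)
    for c in cv2.findContours(m,cv2.RETR_EXTERNAL,cv2.CHAIN_APPROX_NONE)[0]:
        a=cv2.contourArea(c)
        if a>amin*k:
            f=lambda p:np.round((np.array(p)+.5)/k-.5+[u,v],1)
            r=cv2.minAreaRect(c);print("  a",a/k/k,"c",f(r[0]),"sz",np.round(np.array(r[1])/k,1),f(cv2.boxPoints(r)).tolist())
g=cv2.cvtColor(t,cv2.COLOR_BGR2GRAY)
print(g[184:244,280]);print(g[227,255:302]);print(g[189,255:302]); print(g[232:276,165]);print(g[243,145:190]);print(g[242,145:190])
print("mixer head dark");comp(t,(415,210,70,85),0,40)
print("stopper");comp(t,(315,250,40,40),0,45,amin=10)
hs=cv2.cvtColor(t,cv2.COLOR_BGR2HSV)[250:295,305:360];m=cv2.inRange(hs,(3,80,40),(20,255,255))
c=max(cv2.findContours(m,0,1)[0],key=cv2.contourArea);print("cork",cv2.minEnclosingCircle(c),cv2.fitEllipse(c))
E
python3 - <<'E'
import cv2,numpy as np
s=cv2.imread("pics/sa.png");t=cv2.imread("pics/ta.png")
def crop(im,u,v,w,h,k): return cv2.resize(im[v:v+h,u:u+w],(w*k,h*k),interpolation=cv2.INTER_CUBIC)
a=np.hstack([crop(s,110,280,100,75,4),crop(t,405,210,100,75,4)]);b=np.hstack([crop(s,240,212,80,60,5),crop(t,295,240,80,60,5)])
cv2.imwrite("pics/m2.png",np.vstack([a,b]))
E
```

```text
top cam at [ 0.34931792 -0.00960484  1.19456608]
scene cam at [ 1.05159126 -0.39770963  0.76762604]
[149 143 132 118 121 135 131 104  76  62  60  65  76  86  90  87  75  58
  57  71  81  88  89  88  87  74  60  57  69  80  89  89  89  88  76  59
  61  72  82  88 103 126 140 128  95  67  61  73  85  89  88  75  62  80
 114 134 142 145 145 146]
[121 103  99  99  96  87  90 103 114 116 118 121 123 124 124 124 126 126
 125 127 127 130 130 130 131 128 126 127 128 132 131 131 131 132 132 134
 128 109  82  71  81  91 106 131 146 147 146]
[148 147 145 142 142 142 129 108 103 123 136 139 139 138 140 140 140 139
 140 139 138 137 138 136 137 135 135 135 134 131 132 130 132 131 130 129
 129 125 115 101  95  94  93 105 131 146 149]
[135 103  65  45  41  47  44  50  76 111 133 123  99  90  86  84  81  79
  80  84  87  85  72  52  41  43  44  44  46  46  47  46  45  47  45  46
  48  71 111 142 150 151 149 148]
[149 150 149 146 142 134 119 109 105 105 106 108 110 110 111 116 118 119
 120 121 123 123 122 126 126 129 128 127 128 129 127 126 126 130 131 125
 103  71  51  43  44  44  47  58  73]
[147 149 147 148 147 142 132 128 125 126 127 127 125 126 128 128 129 131
 130 133 133 132 132 131 134 133 130 130 129 127 122 117 118 117 115 108
  87  63  48  44  45  44  46  55  71]
mixer head dark
  a 56.78125 c [463.4 242.3] sz [ 8.  17.5] [[457.3, 249.7], [461.7, 232.8], [469.4, 234.8], [465.0, 251.8]]
  a 148.1875 c [446.5 246.3] sz [25.9 14.9] [[433.0, 239.9], [445.2, 231.5], [460.0, 252.8], [447.8, 261.2]]
stopper
cork ((26.12686538696289, 21.380596160888672), 15.574085235595703) ((26.269102096557617, 21.47182273864746), (29.881433486938477, 30.090482711791992), 98.77385711669922)
```

View pics/m2.png

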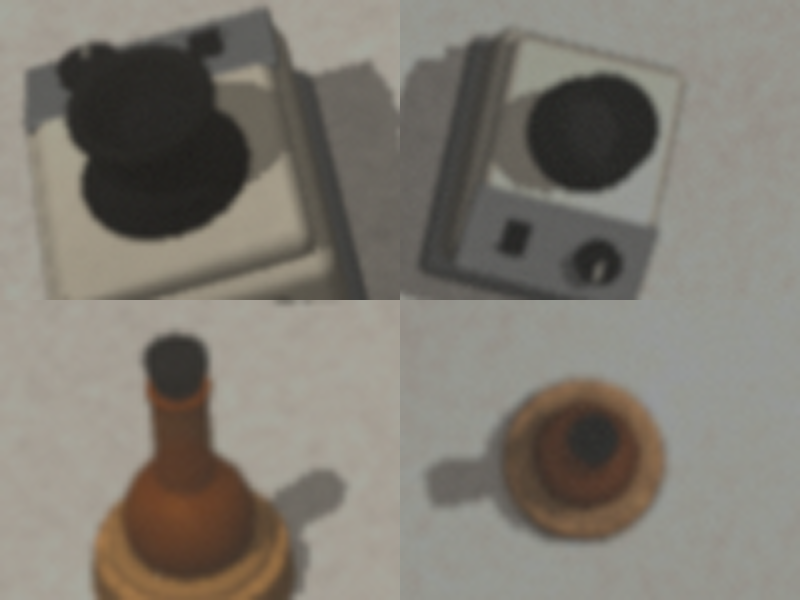

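The mosaic shows the mixer lip in the scene view centred near (145,306), with its right edge in the top view at u≈469. The stopper is at scene (284,225) and top (334,268), upright in the cork. Next I'll turn these pixels into points.

```bash
python3 - <<'E'
from h import *
t=cv2.imread("pics/ta.png");s=cv2.imread("pics/sa.png")
np.set_printoptions(precision=4,suppress=True)
g=cv2.cvtColor(t,cv2.COLOR_BGR2GRAY).astype(float)
def ridge(us,v0,v1):
    us=np.array(us);vs=[]
    for u in us:
        c=g[v0:v1,u];w=np.clip(c-(c.max()*.75+c.min()*.25)+0,0,None);vs.append((w*np.arange(v0,v1)).sum()/w.sum())
    p=np.polyfit(us,vs,1);return p,np.std(np.polyval(p,us)-vs)
ends={"rackfar":((263.8,293.3),187,194,.066),"racknear":((261.8,292.2),222,231,.066),"stand":((151,181.3),239,245,.086)}
for k,(e,v0,v1,z) in ends.items():
    p,sd=ridge(range(int(e[0])+4,int(e[1])-3),v0,v1)
    P=[onz("top",u,np.polyval(p,u),z) for u in e];d=P[1]-P[0]
    print(k,p,sd,"ends",P[0],P[1],"len",np.linalg.norm(d),"mid",(P[0]+P[1])/2,"yaw",np.degrees(np.arctan2(-d[0],-d[1])))
print("stand corners scene-> tri", tri((460,176.5),(151,242.3)))
# rack cards scene: top corners, project for check
# stand base outline
m=((g<75)*255).astype(np.uint8)[225:280,145:205]
c=max(cv2.findContours(m,0,1)[0],key=cv2.contourArea);r=cv2.minAreaRect(c);print("stand",np.array(r[0])+[145,225],r[1],r[2],onz("top",r[0][0]+145,r[0][1]+225,0.006))
# cork
print("cork",onz("top",331.2,271.4,.025))
# stopper by dark low-saturation
h=cv2.cvtColor(t,cv2.COLOR_BGR2HSV)[255:285,318:352];print(h[12,8:24].tolist())
# mixer lip
g2=cv2.cvtColor(s,cv2.COLOR_BGR2GRAY)
L=onz("scene",145.2,305.8,.137);print("lip",L,"-> top",proj("top",L))
for a in np.arange(0,360,45):
    X=L+.029*np.array([np.cos(np.radians(a)),np.sin(np.radians(a)),0]);print(a,proj("scene",X),proj("top",X))
S=onz("top",334,267.7,.119);print("stopper top",S,proj("scene",S), tri((284,222.5),(334,267.7)))
E
```

```text
rackfar [  0.0198 183.672 ] 0.11041438436701093 ends [0.6409 0.1004 0.066 ] [0.638  0.0308 0.066 ] len 0.06960793488401153 mid [0.6395 0.0656 0.066 ] yaw 2.3946980030323317
racknear [  0.0274 218.426 ] 0.07846698458383858 ends [0.5532 0.1057 0.066 ] [0.5496 0.0348 0.066 ] len 0.07095522247558811 mid [0.5514 0.0702 0.066 ] yaw 2.8385291925858196
stand [  0.0538 233.3257] 0.11997073147276138 ends [0.5184 0.3564 0.086 ] [0.5131 0.2873 0.086 ] len 0.06931453649589384 mid [0.5157 0.3218 0.086 ] yaw 4.356230191675407
stand corners scene-> tri (array([0.5188, 0.3601, 0.0802]), np.float64(0.004545597715710277))
stand [171.7069 251.8283] (43.92488098144531, 35.49161911010742) 2.2906100749969482 [0.5039 0.3317 0.006 ]
cork [ 0.4459 -0.0549  0.025 ]
[[10, 106, 77], [10, 96, 72], [11, 68, 60], [15, 31, 50], [15, 11, 48], [20, 16, 48], [45, 11, 47], [30, 15, 50], [30, 16, 48], [20, 16, 48], [30, 16, 47], [23, 20, 50], [11, 68, 60], [11, 110, 79], [10, 114, 85], [11, 112, 91]]
lip [ 0.5026 -0.3245  0.137 ] -> top [455.7095 238.4573]
0 [152.9067 318.3071] [454.865  225.3814]
45 [163.025 308.304] [445.7814 229.4006]
90 [162.5046 297.1796] [442.4765 238.744 ]
135 [152.0988 291.3089] [446.9279 247.9707]
180 [137.8342 293.7977] [456.5591 251.6357]
225 [127.6306 303.3125] [465.6861 247.5597]
270 [127.5128 314.6202] [468.9319 238.1708]
315 [138.0036 320.9792] [464.4371 229.0009]
stopper top [ 0.4462 -0.0577  0.119 ] [272.896  223.3552] (array([ 0.4513, -0.049 ,  0.1193]), np.float64(0.02008166309765197))
```

```bash
cat >> h.py <<'E'
from scipy.spatial.transform import Rotation as Ro, Slerp
def frame(yaw,lean=0.):
    "tool frame: x along card width, y across card, z down the card"
    a=np.radians(yaw);z=np.array([np.sin(lean)*np.cos(a),np.sin(lean)*np.sin(a),np.cos(lean)])
    y=np.array([np.cos(lean)*np.cos(a),np.cos(lean)*np.sin(a),-np.sin(lean)])
    return Ro.from_matrix(np.c_[np.cross(y,-z),y,-z])
def plan(way,step=.048,n=None):
    s=get_state();p=np.array(s["tool_pos"]);r=Ro.from_quat(s["tcp_rot"]);rows=[]
    for q,r2 in way:
        q=np.array(q);ang=(r.inv()*r2).magnitude()
        k=n or max(1,int(np.ceil(max(np.linalg.norm(q-p)/step,np.degrees(ang)/7.8))))
        sl=Slerp([0,1],Ro.concatenate([r,r2]));pp,rr=p,r
        for i in range(1,k+1):
            pi=p+(q-p)*i/k;ri=sl(i/k)
            rows.append(np.r_[rr.inv().apply(pi-pp)/.5,np.degrees((rr.inv()*ri).as_rotvec())/8]);pp,rr=pi,ri
        p,r=q,r2
    for i in range(0,len(rows),10):
        print("[",", ".join(f"{v:.4g}" for v in (np.round(np.array(rows[i:i+10]),4)+0.).ravel()),"]")
E
python3 - <<'E'
from h import *
T=np.array([.5157,.3218,.0845]);R=frame(-4,.35);zc=-R.as_matrix()[:,2]
plan([([.45,-.15,.27],frame(-4,0)),([.50,.12,.27],frame(-4,.2)),(T+.06*zc,R)])
E
```

```text
[ 0.0685, -0.0658, -0.007, 0, 0, -0.7619, 0.0751, -0.0582, -0.007, 0, 0, -0.7619, 0.0809, -0.0499, -0.007, 0, 0, -0.7619, 0.0857, -0.041, -0.007, 0, 0, -0.7619, 0.0896, -0.0317, -0.007, 0, 0, -0.7619, 0.0924, -0.022, -0.007, 0, 0, -0.7619, 0.0942, -0.012, -0.007, 0, 0, -0.7619, 0.095, -0.002, -0.007, 0, 0, -0.7619, 0.0947, 0.0081, -0.007, 0, 0, -0.7619, 0.0933, 0.0181, -0.007, 0, 0, -0.7619 ]
[ 0.0908, 0.0279, -0.007, 0, 0, -0.7619, 0.0909, 0.0103, 0, 0.2387, 0, 0, 0.0909, 0.0103, -0.0003, 0.2387, 0, 0, 0.0909, 0.0103, -0.0007, 0.2387, 0, 0, 0.0909, 0.0103, -0.001, 0.2387, 0, 0, 0.0909, 0.0103, -0.0014, 0.2387, 0, 0, 0.0909, 0.0102, -0.0017, 0.2387, 0, 0, 0.0675, 0.0158, 0.0407, 0.179, 0, 0, 0.0675, 0.0168, 0.0403, 0.179, 0, 0, 0.0675, 0.0178, 0.0399, 0.179, 0, 0 ]
[ 0.0675, 0.0188, 0.0394, 0.179, 0, 0, 0.0675, 0.0198, 0.0389, 0.179, 0, 0, 0.0675, 0.0207, 0.0384, 0.179, 0, 0 ]
```

Emit:
drive_tool(targets=[0.069,-0.066,-0.007,0,0,-0.76,0.075,-0.058,-0.007,0,0,-0.76,0.081,-0.05,-0.007,0,0,-0.76,0.086,-0.041,-0.007,0,0,-0.76,0.09,-0.032,-0.007,0,0,-0.76,0.092,-0.022,-0.007,0,0,-0.76,0.094,-0.012,-0.007,0,0,-0.76,0.095,-0.002,-0.007,0,0,-0.76,0.095,0.008,-0.007,0,0,-0.76,0.093,0.018,-0.007,0,0,-0.76], claw=-0.05)

```text
time: 2.1
tool_pos: [0.4293, -0.1904, 0.2668]
tcp_rot: [0.766, 0.643, 0.0, 0.001]
wrist_force: [1.2, 0.5, 0.0]
finger_gap: 0.474
grasp_force: 0.0
```

Emit:
drive_tool(targets=[0.091,0.028,-0.007,0,0,-0.76,0.091,0.01,0,0.24,0,0,0.091,0.01,0,0.24,0,0,0.091,0.01,-0.001,0.24,0,0,0.091,0.01,-0.001,0.24,0,0,0.091,0.01,-0.001,0.24,0,0,0.091,0.01,-0.002,0.24,0,0,0.0675,0.016,0.041,0.18,0,0,0.0675,0.017,0.04,0.18,0,0,0.0675,0.018,0.04,0.18,0,0])

```text
time: 3.1
tool_pos: [0.5194, 0.222, 0.2045]
tcp_rot: [0.725, 0.675, -0.094, -0.101]
wrist_force: [0.5, -1.0, 0.6]
finger_gap: 0.475
grasp_force: 0.0
```

Emit:
drive_tool(targets=[0.0675,0.019,0.039,0.18,0,0,0.0675,0.02,0.039,0.18,0,0,0.0675,0.02,0.038,0.18,0,0,0,0,0,0,0,0,0,0,0,0,0,0])

```text
time: 3.6
tool_pos: [0.5371, 0.3207, 0.14]
tcp_rot: [0.721, 0.671, -0.12, -0.128]
wrist_force: [0.4, -0.6, 0.3]
finger_gap: 0.476
grasp_force: 0.0
```

```bash
python3 - <<'E'
from h import *
s=get_state();print(s["time"],s["tool_pos"],s["finger_gap"],s["joints"]);
T=np.array([.5157,.3218,.0845]);R=frame(-4,.35);zc=-R.as_matrix()[:,2];r=Ro.from_quat(s["tcp_rot"])
print("in card frame mm",R.inv().apply(s["tool_pos"]-T)*1e3,np.degrees((r.inv()*R).as_rotvec()))
S=avg("scene",4);t=avg("top",4)
def crop(im,u,v,w,h,k): return cv2.resize(im[v:v+h,u:u+w],(w*k,h*k),interpolation=cv2.INTER_CUBIC)
cv2.imwrite("pics/m3.png",np.hstack([crop(S,395,110,80,110,5),crop(t,130,200,80,110,5)]))
print(proj("scene",s["tool_pos"]),proj("top",s["tool_pos"]))
E
```

```text
3.6 [0.53707881 0.3207326  0.14000125] 0.47620789183758744 [0.30488442 0.4593778  1.48906441 0.1268309  1.5241365  0.34952573]
in card frame mm [  0.42650752   1.07243677 -59.47478274] [-0.18438868  0.0155711  -0.11381325]
[457.74954854 164.7867182 ] [159.50782288 229.01756693]
```

View pics/m3.png

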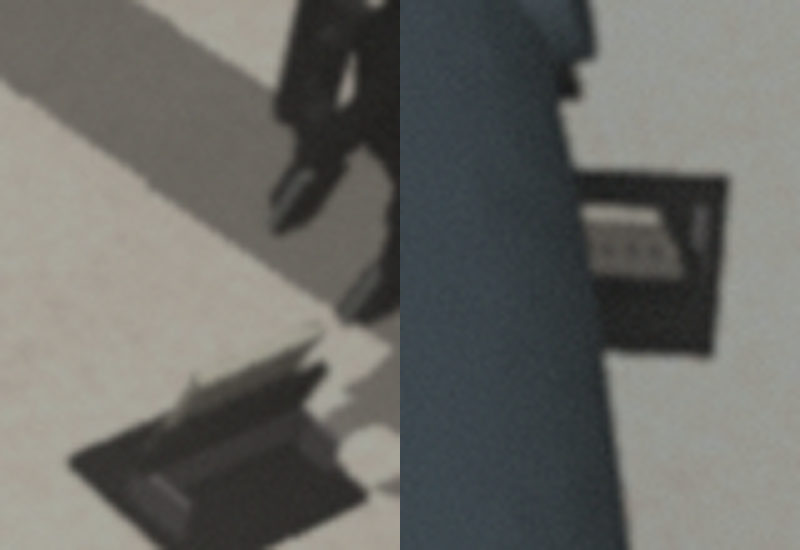

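The close-up shows the fingertips at about scene (449,156) and (464,174). Their midpoint matches the projected TCP. The card's top edge runs from (434,185) to (459,175). I'll check that against my estimate.

```bash
python3 - <<'E'
from h import *
T=np.array([.5157,.3218,.0845]);R=frame(-4,.35);M=R.as_matrix();zc=-M[:,2]
for sx in(-.035,.035):
  for h in(0,-.030): print(sx,h,proj("scene",T+sx*M[:,0]+h*zc),proj("top",T+sx*M[:,0]+h*zc))
S=avg("scene",4);k=8;u,v=425,165
cv2.imwrite("pics/m4.png",cv2.resize(cv2.convertScaleAbs(S[v:v+55,u:u+60],alpha=1.6),None,fx=k,fy=k,interpolation=cv2.INTER_CUBIC))
E
```

```text
-0.035 0 [432.93142614 186.51011361] [181.63717538 243.09127681]
-0.035 -0.03 [427.65814566 194.25747627] [184.45183985 249.14059701]
0.035 0 [457.99231618 175.55525738] [151.05984597 241.63675761]
0.035 -0.03 [452.30754383 183.34191647] [154.57593999 247.71735199]
```

View pics/m4.png

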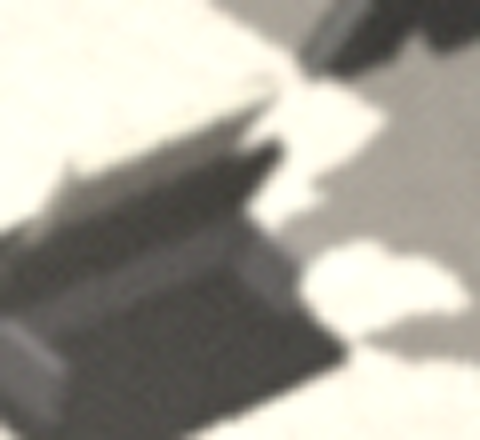

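Agreement is within about 1.5 px, so I'm going down to grasp.

Emit:
drive_tool(targets=[0.001,-0.002,0.04,0,0,0,0,0,0.04,0,0,0,0,0,0.03,0,0,0,0,0,0.03,0,0,0,0,0,0.015,0,0,0,0,0,0.014,0,0,0,0,0,0,0,0,0,0,0,0,0,0,0])

```text
time: 5.0
tool_pos: [0.508, 0.3234, 0.0624]
tcp_rot: [0.721, 0.671, -0.119, -0.128]
wrist_force: [-0.5, 0.2, 0.1]
finger_gap: 0.474
grasp_force: 0.0
```

Emit:
drive_tool(targets=[0,0,0,0,0,0,0,0,0,0,0,0,0,0,0,0,0,0,0,0,0,0,0,0,0,0,0,0,0,0,0,0,0,0,0,0], claw=-1, squeeze=30)

```text
time: 5.6
tool_pos: [0.5079, 0.3233, 0.0626]
tcp_rot: [0.721, 0.67, -0.119, -0.128]
wrist_force: [0.5, -0.1, 5.3]
finger_gap: 0.05
grasp_force: 33.6
```

```bash
python3 - <<'E'
from h import *
s=get_state();p=s["tool_pos"];R=frame(-4,.35);zc=-R.as_matrix()[:,2]
plan([(p+.06*zc,R),([.56,.25,.15],frame(-3,.1)),([.5955,.068,.125],frame(-2.7,0))],step=.04)
E
```

```text
[ 0.0001, -0.0001, -0.06, -0.0041, -0.0049, -0.0094, 0, 0, -0.06, -0.0041, -0.0049, -0.0094, -0.0464, 0.0157, -0.0278, -0.5968, -0.0093, -0.0407, -0.0465, 0.0177, -0.0263, -0.5968, -0.0093, -0.0407, -0.0466, 0.0196, -0.0247, -0.5968, -0.0093, -0.0407, -0.072, 0.0189, 0.0082, -0.1432, -0.0004, -0.0075, -0.072, 0.0187, 0.0085, -0.1432, -0.0004, -0.0075, -0.072, 0.0184, 0.0089, -0.1432, -0.0004, -0.0075, -0.072, 0.0181, 0.0093, -0.1432, -0.0004, -0.0075, -0.072, 0.0179, 0.0096, -0.1432, -0.0004, -0.0075 ]
```

Emit:
drive_tool(targets=[0,0,-0.02,0,0,0,0,0,-0.05,0,0,0,0,0,-0.05,-0.004,-0.008,-0.02,-0.0464,0.0157,-0.0278,-0.597,-0.0093,-0.041,-0.0465,0.0177,-0.0263,-0.597,-0.0093,-0.041,-0.0466,0.0196,-0.0247,-0.597,-0.0093,-0.041,-0.072,0.019,0.008,-0.143,0,-0.008,-0.072,0.0187,0.0085,-0.143,0,-0.008])

```text
time: 6.4
tool_pos: [0.5743, 0.1761, 0.1403]
tcp_rot: [0.724, 0.689, -0.02, -0.021]
wrist_force: [-0.2, -0.4, -0.2]
finger_gap: 0.052
grasp_force: 33.0
```

Emit:
drive_tool(targets=[-0.072,0.0184,0.009,-0.143,0,-0.008,-0.072,0.018,0.0093,-0.143,0,-0.008,-0.072,0.018,0.0096,-0.143,0,-0.008,0,0,0,0,0,0,0,0,0,0,0,0,0,0,0,0,0,0])

```text
time: 7.0
tool_pos: [0.5952, 0.0686, 0.1244]
tcp_rot: [0.723, 0.691, -0.0, -0.001]
wrist_force: [-0.5, 0.8, 0.4]
finger_gap: 0.049
grasp_force: 33.0
```

```bash
python3 - <<'E'
from h import *
s=get_state();r=Ro.from_quat(s["tcp_rot"]);print(s["time"],s["tool_pos"],s["finger_gap"],s["grasp_force"],np.degrees((r.inv()*frame(-2.7,0)).as_rotvec()))
S=avg("scene",6);k=7;u,v=330,200
cv2.imwrite("pics/sh.png",S)
cv2.imwrite("pics/m5.png",cv2.resize(cv2.convertScaleAbs(S[v:v+85,u:u+100],alpha=1.6),None,fx=k,fy=k,interpolation=cv2.INTER_CUBIC))
M=r.as_matrix();p=s["tool_pos"]
for sx in(-.035,.035): print("held bottom/top",[proj("scene",p+sx*M[:,0]+h*M[:,2]) for h in(.0346,-.0234)])
for nm,c in(("near",(.5514,.0702)),("far",(.6395,.0656)),("mid slot",(.5955,.0679))):
  print(nm,[proj("scene",[c[0]+sx*M[0,0],c[1]+sx*M[1,0],.066]) for sx in(-.035,.035)])
E
```

```text
7.0 [0.59524531 0.06855508 0.1244362 ] 0.04948941435940017 32.95315861701965 [-0.08152957 -0.0286185   0.07066366]
held bottom/top [array([362.93015938, 261.14286473]), array([365.12399507, 237.77535508])]
held bottom/top [array([393.87788386, 245.51074789]), array([397.40613617, 222.15013792])]
near [array([347.67598339, 255.34609564]), array([377.7578537 , 240.54917123])]
far [array([376.85762873, 286.26862614]), array([407.65019825, 269.77134392])]
mid slot [array([361.90305947, 270.41604883]), array([392.34925287, 254.80154905])]
```

View pics/m5.png

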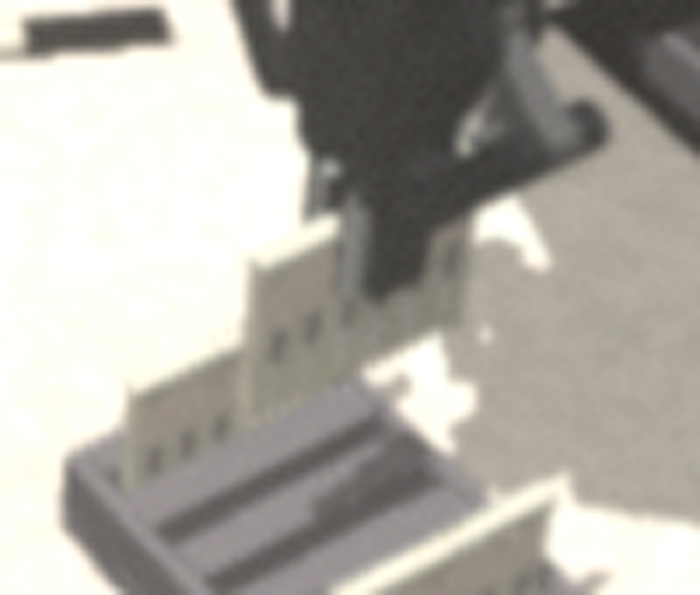

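The view shows the held card vertical, with its left edge at (365.7,237)–(364.6,261). The middle slot runs about from (360.7,283) to (392.9,267). I'll check the slot ends numerically.

```bash
python3 - <<'E'
from h import *
np.set_printoptions(precision=4,suppress=True)
t=cv2.imread("pics/ta.png");g=cv2.cvtColor(t,cv2.COLOR_BGR2GRAY).astype(float)
e=[]
for du in range(266,291,2):
    c=g[206:217,du];w=np.clip(80-c,0,None);e.append((w*np.arange(206,217)).sum()/w.sum())
p=np.polyfit(range(266,291,2),e,1);print("slot3 line top",p)
us=np.arange(258,302);prof=cv2.remap(g.astype(np.float32),us.astype(np.float32)[None],np.polyval(p,us).astype(np.float32)[None],1)[0]
print(dict(zip(us.tolist(),prof.astype(int).tolist())))
for u in(262,263,264,293,294,295): print(u,onz("top",u,np.polyval(p,u),.03))
print("slot centre guess",onz("top",278.3,np.polyval(p,278.3),.03))
a=np.radians(-2.7);y=np.array([-np.sin(a),np.cos(a),0]);C=np.array([.5955,.0679,.03])
print("pred slot ends scene",proj("scene",C-.038*y),proj("scene",C+.038*y))
print("scene pixels ->",onz("scene",360.7,283.1,.03),onz("scene",392.9,266.9,.03))
S=cv2.imread("pics/sh.png");gs=cv2.cvtColor(S,cv2.COLOR_BGR2GRAY).astype(np.float32)
A,B=onz("scene",360.7,283.1,.03),onz("scene",392.9,266.9,.03)
P0=proj("scene",C-.06*y);P1=proj("scene",C+.06*y)
for off in(-1,0,1,2,3):
    k=np.linspace(0,1,41);l=P0+(P1-P0)*k[:,None]+[0,off]
    print(off,cv2.remap(gs,l[:,0].astype(np.float32)[None],l[:,1].astype(np.float32)[None],1)[0].astype(int))
E
```

```text
slot3 line top [  0.0394 199.4684]
{258: 97, 259: 97, 260: 95, 261: 88, 262: 85, 263: 79, 264: 65, 265: 59, 266: 59, 267: 60, 268: 61, 269: 59, 270: 59, 271: 60, 272: 59, 273: 60, 274: 61, 275: 59, 276: 59, 277: 59, 278: 58, 279: 57, 280: 58, 281: 57, 282: 57, 283: 56, 284: 57, 285: 58, 286: 58, 287: 58, 288: 55, 289: 56, 290: 55, 291: 53, 292: 53, 293: 54, 294: 59, 295: 70, 296: 81, 297: 93, 298: 121, 299: 141, 300: 147, 301: 149}
262 [0.5985 0.1086 0.03  ]
263 [0.5983 0.1062 0.03  ]
264 [0.5982 0.1038 0.03  ]
293 [0.5938 0.0337 0.03  ]
294 [0.5937 0.0313 0.03  ]
295 [0.5935 0.0288 0.03  ]
slot centre guess [0.596  0.0692 0.03  ]
pred slot ends scene [359.3604 284.0811] [391.6256 267.2144]
scene pixels -> [0.5933 0.0334 0.03  ] [0.5981 0.1084 0.03  ]
-1 [139  86  68  64  65  72  89  86  67  61  62  61  60  61  61  60  61  60
  61  61  59  58  58  60  59  58  57  57  57  57  58  58  66  81  96 110
 109 105 105 106 106]
0 [154 108  71  65  64  66  83  91  75  61  60  60  58  59  58  59  60  59
  59  59  59  58  59  59  59  59  58  57  58  58  58  58  62  75  90  98
 105 106 106 106 105]
1 [160 133  82  66  64  65  74  90  86  68  65  64  62  64  63  63  64  62
  63  66  64  65  65  65  66  66  65  63  65  64  63  63  65  69  83  94
 101 106 107 106 105]
2 [163 150 102  70  64  64  67  84  90  78  77  77  75  76  76  74  74  74
  74  78  78  77  77  77  79  79  79  78  79  77  74  74  76  75  81  91
  97 105 108 107 106]
3 [162 158 125  78  66  64  64  75  90  88  87  88  89  87  87  87  85  86
  85  88  89  89  88  88  90  89  88  90  88  90  87  85  87  87  86  88
  93 101 108 108 107]
```

Emit:
drive_tool(targets=[0,0.001,0.03,0,0,0,0,0,0.03,0,0,0,0,0,0.03,0,0,0,0,0,0.02,0,0,0,0,0,0.01,0,0,0,0,0,0.006,0,0,0,0,0,0.006,0,0,0,0,0,0,0,0,0])

```text
time: 8.1
tool_pos: [0.5958, 0.0678, 0.0583]
tcp_rot: [0.723, 0.69, -0.0, -0.0]
wrist_force: [0.3, 0.3, 0.0]
finger_gap: 0.05
grasp_force: 33.0
```

Emit:
drive_tool(targets=[0,0,0.008,0,0,0,0,0,0.008,0,0,0,0,0,0.006,0,0,0,0,0,0.004,0,0,0,0,0,0,0,0,0])

```text
time: 8.6
tool_pos: [0.5954, 0.0678, 0.0448]
tcp_rot: [0.723, 0.69, -0.001, -0.001]
wrist_force: [0.3, 0.3, 0.1]
finger_gap: 0.05
grasp_force: 33.0
```

Emit:
drive_tool(targets=[0,0,0.003,0,0,0,0,0,0.003,0,0,0,0,0,0.002,0,0,0,0,0,0,0,0,0])

```text
time: 9.0
tool_pos: [0.5959, 0.0678, 0.0418]
tcp_rot: [0.723, 0.69, -0.0, -0.001]
wrist_force: [-0.9, 0.3, 3.5]
finger_gap: 0.047
grasp_force: 33.5
```

Emit:
drive_tool(targets=[0,0,0,0,0,0,0,0,0,0,0,0,0,0,0,0,0,0,0,0,0,0,0,0], claw=-0.5)

```text
time: 9.4
tool_pos: [0.5956, 0.0678, 0.0411]
tcp_rot: [0.723, 0.69, -0.0, -0.001]
wrist_force: [-0.8, -0.2, 0.3]
finger_gap: 0.251
grasp_force: 0.0
```

Emit:
drive_tool(targets=[0,0,-0.02,0,0,0,0,0,-0.05,0,0,0,0,0,-0.08,0,0,0,0,0,-0.1,0,0,0,0,0,-0.1,0,0,0])

```text
time: 9.9
tool_pos: [0.5954, 0.0678, 0.2184]
tcp_rot: [0.723, 0.69, -0.0, -0.001]
wrist_force: [0.8, -0.2, 0.0]
finger_gap: 0.249
grasp_force: 0.0
```

```bash
python3 - <<'E'
from h import *
np.set_printoptions(precision=4,suppress=True)
s=get_state();print(s["tool_pos"],s["finger_gap"])
S=avg("scene",6);t=avg("top",6);cv2.imwrite("pics/s2.png",S);cv2.imwrite("pics/t2.png",t)
def crop(im,u,v,w,h,k): return cv2.resize(cv2.convertScaleAbs(im[v:v+h,u:u+w],alpha=1.5),(w*k,h*k),interpolation=cv2.INTER_CUBIC)
cv2.imwrite("pics/m6.png",np.hstack([crop(S,330,230,100,80,4),crop(t,240,180,80,80,4)]))
# stopper and lip masks
def ell(im,roi,lo,hi,nm):
    u,v,w,h=roi;k=4;hs=cv2.cvtColor(cv2.resize(im[v:v+h,u:u+w],None,fx=k,fy=k,interpolation=cv2.INTER_CUBIC),cv2.COLOR_BGR2HSV)
    m=cv2.inRange(hs,lo,hi);c=max(cv2.findContours(m,0,1)[0],key=cv2.contourArea);x,y,ww,hh=cv2.boundingRect(c)
    print(nm,"box",u+x/k-.4,v+y/k-.4,u+(x+ww)/k-.4,v+(y+hh)/k-.4,"area",cv2.contourArea(c)/16)
for im,n,r in((S,"scene",(262,212,28,22)),(t,"top",(318,255,34,26))): ell(im,r,(0,0,0),(180,60,75),"stopper "+n)
for im,n,r in((S,"scene",(122,286,55,60)),(t,"top",(430,222,50,42))): ell(im,r,(0,0,0),(180,255,70),"lip "+n)
E
```

```text
[0.5954 0.0678 0.2184] 0.24948179579942378
stopper scene box 269.1 219.1 280.6 231.1 area 100.875
stopper top box 328.35 262.6 337.85 272.6 area 69.125
lip scene box 123.85 286.85 172.1 339.1 area 1739.0625
lip top box 436.35 228.6 468.6 257.1 area 697.4375
```

View pics/m6.png

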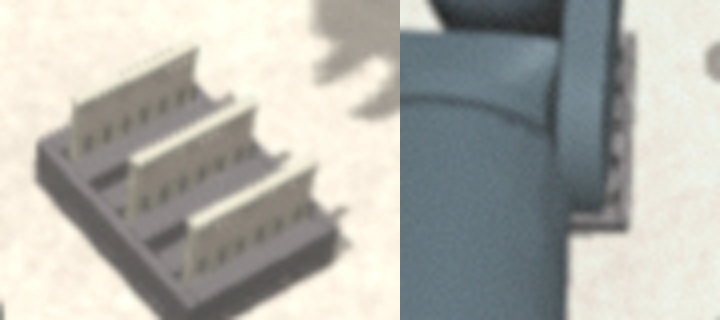

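The picture shows the test card fully down in the middle slot, level with its two neighbours and evenly spaced between them, and the neighbours haven't moved. Next is the lip centre fit and the flask plan.

```bash
python3 - <<'E'
from h import *
from scipy.optimize import least_squares
np.set_printoptions(precision=4,suppress=True)
S=cv2.cvtColor(cv2.imread("pics/sa.png"),6).astype(float);t=cv2.cvtColor(cv2.imread("pics/ta.png"),6).astype(float)
print("scene rows");[print(v,S[v,118:132].astype(int),S[v,158:172].astype(int)) for v in(304,306,308)]
[print(u,S[284:298,u].astype(int)) for u in(143,147,151)]
print("top");[print(u,t[222:234,u].astype(int)) for u in(450,454,457,460)];[print(v,t[v,462:474].astype(int)) for v in(236,240,243)]
def ext(n,x,y):
    a=np.linspace(0,2*np.pi,73);P=np.array([proj(n,[x+.025*np.cos(b),y+.025*np.sin(b),.133]) for b in a])
    d=np.linalg.norm(np.array([x,y,.133])+calibration(n)["R"].T@calibration(n)["t"]);r=.004*calibration(n)["camera_matrix"][0,0]/d
    return P.min(0)-r,P.max(0)+r
def f(q):
    a,b=ext("scene",*q);c,d=ext("top",*q)
    return [a[0]-126.3,b[0]-163.6,a[1]-291.0,c[1]-228.5,d[0]-468.9]
for sel in([0,1,2],[3,4],[0,1,2,3,4]):
    r=least_squares(lambda q:np.array(f(q))[sel],[.5,-.3245]);print(sel,r.x,np.array(f(r.x)))
q=[.446,-.055,.0]
plan([([.55,.02,.218],frame(-2.7)),([.446,-.055,.19],frame(-20))],step=.045)
E
```

```text
scene rows
304 [93 93 93 94 93 95 92 92 83 65 48 42 42 41] [ 42  41  41  40  44  61  85  98 101 102 101 101 102 101]
306 [94 93 93 93 94 94 92 87 72 53 43 43 39 38] [ 41  42  40  39  42  57  79  94  99 100 102 101 100 101]
308 [ 94  95  94  96  97  99 101  96  77  51  43  41  39  39] [ 40  41  38  40  37  37  45  55  67  81  93  99 101 101]
143 [160 161 161 157 152 142 117  83  56  46  43  41  39  40]
147 [159 159 158 156 146 120  91  64  49  43  43  43  42  41]
151 [158 157 158 147 123 101  88  69  50  45  44  42  40  41]
top
450 [124 133 145 150 150 145 121  83  51  42  43  42]
454 [130 125 136 146 145 127  93  58  43  40  41  41]
457 [137 124 125 138 144 131  97  60  42  41  41  42]
460 [145 135 125 130 142 140 117  80  51  42  42  41]
236 [ 42  39  38  39  42  60  96 133 147 151 149 140]
240 [ 41  39  42  39  40  40  52  92 133 147 144 131]
243 [ 40  41  39  39  40  40  53  92 132 146 138 131]
[0, 1, 2] [ 0.4995 -0.3245] [-0.1556  0.1549 -0.0098 -1.3618 -0.4491]Traceback (most recent call last):
  File "<stdin>", line 16, in <module>
    return func(*args, **kwargs)
    result = 
[... 1066 characters left out ...]
f_eval in f_evals]
                                    ^^^^^^^
    f = np.atleast_1d(self.fun(x, *self.args, **self.kwargs))
                      ~~~~~~~~^^^^^^^^^^^^^^^^^^^^^^^^^^^^^^
    return np.atleast_1d(self.fun(x))
                         ~~~~~~~~^^^
    return self.f(x, *self.args, **self.kwargs)
           ~~~~~~^^^^^^^^^^^^^^^^^^^^^^^^^^^^^^
  File "<stdin>", line 16, in <lambda>
  File "<stdin>", line 13, in f
  File "<stdin>", line 9, in ext
  File "h.py", line 15, in proj
    c=calibration(n);return cv2.projectPoints(np.array([X],float),cv2.Rodrigues(c["R"])[0],c["t"],c["camera_matrix"],np.array([c["k1"],0,0,0.]))[0][0,0]
ValueError: time passes only in moves, steps and waits
```

```bash
python3 - <<'E'
from h import *
plan([([.446,-.055,.19],frame(-2.7))],step=.045)
E
```

```text
[ -0.0518, -0.0574, 0.0102, -0.0048, -0.0005, 0.0007, -0.0518, -0.0574, 0.0102, -0.0048, -0.0005, 0.0007, -0.0519, -0.0574, 0.0102, -0.0048, -0.0005, 0.0007, -0.0519, -0.0574, 0.0101, -0.0048, -0.0005, 0.0007, -0.0519, -0.0574, 0.0101, -0.0048, -0.0005, 0.0007 ]
```

Emit:
drive_tool(targets=[-0.0518,-0.0574,0,-0.005,0,0,-0.0518,-0.0574,0.005,-0.005,0,0,-0.0519,-0.0574,0.015,-0.005,0,0,-0.0519,-0.0574,0.015,-0.005,0,0,-0.0519,-0.0574,0.015,-0.005,0,0,0,0,0,0,0,0,0,0,0,0,0,0], claw=0.2)

```text
time: 11.2
tool_pos: [0.4463, -0.0554, 0.1911]
tcp_rot: [0.724, 0.69, 0.001, 0.001]
wrist_force: [0.2, 0.1, 0.8]
finger_gap: 0.597
grasp_force: 0.0
```

```bash
python3 - <<'E'
from h import *
s=get_state();print(s["tool_pos"],s["finger_gap"]);plan([([.446,-.055,.067],frame(-2.7))],n=1)
S=avg("scene",6);k=5;u,v=225,155
print(proj("scene",s["tool_pos"]),proj("scene",[.446,-.055,.119]),proj("scene",[.446,-.055,.067]))
cv2.imwrite("pics/m7.png",cv2.resize(cv2.convertScaleAbs(S[v:v+130,u:u+110],alpha=1.6),None,fx=4,fy=4,interpolation=cv2.INTER_CUBIC))
E
```

```text
[ 0.44625281 -0.05540211  0.19109597] 0.597478618698629
[ 0.0007, -0.0011, 0.2482, 0.0161, -0.0034, -0.0077 ]
[271.50999059 192.09896263] [274.08341234 222.70455679] [275.71021511 242.91509481]
```

View pics/m7.png

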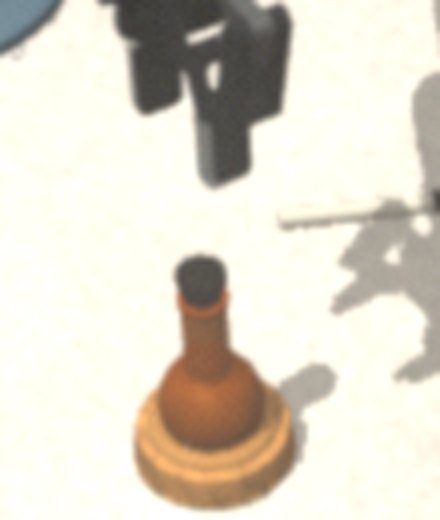

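The fingers straddle the stopper axis: finger mid at about (272.5,192), stopper at (275,222), against a prediction of (274,222.7). I'm going down.

Emit:
drive_tool(targets=[0.001,-0.001,0.05,0.016,0,-0.008,0,0,0.05,0,0,0,0,0,0.05,0,0,0,0,0,0.05,0,0,0,0,0,0.03,0,0,0,0,0,0.018,0,0,0,0,0,0,0,0,0,0,0,0,0,0,0])

```text
time: 12.3
tool_pos: [0.4468, -0.0546, 0.0679]
tcp_rot: [0.723, 0.691, 0.0, 0.0]
wrist_force: [0.6, -0.1, -0.3]
finger_gap: 0.596
grasp_force: 0.0
```

Emit:
drive_tool(targets=[0,0,0,0,0,0,0,0,0,0,0,0,0,0,0,0,0,0,0,0,0,0,0,0,0,0,0,0,0,0,0,0,0,0,0,0], claw=-1, squeeze=60)

```text
time: 12.9
tool_pos: [0.447, -0.0548, 0.0684]
tcp_rot: [0.723, 0.691, 0.0, 0.001]
wrist_force: [-1.6, -0.0, 5.8]
finger_gap: 0.252
grasp_force: 58.2
```

```bash
python3 - <<'E'
from h import *
plan([([.447,-.0548,.22],frame(-2.7)),([.498,-.325,.25],frame(-2.7))],step=.04)
E
```

```text
[ 0, 0.0001, -0.0758, 0.0031, 0.0006, 0.003, 0, 0.0001, -0.0758, 0.0031, 0.0006, 0.003, 0, 0.0001, -0.0758, 0.0031, 0.0006, 0.003, 0, 0, -0.0758, 0.0031, 0.0006, 0.003, -0.0764, 0.0182, -0.0086, 0, 0, 0, -0.0764, 0.0182, -0.0086, 0, 0, 0, -0.0764, 0.0182, -0.0086, 0, 0, 0, -0.0764, 0.0182, -0.0086, 0, 0, 0, -0.0764, 0.0182, -0.0086, 0, 0, 0, -0.0764, 0.0182, -0.0086, 0, 0, 0 ]
[ -0.0764, 0.0182, -0.0086, 0, 0, 0 ]
```

Emit:
drive_tool(targets=[0,0,-0.02,0,0,0,0,0,-0.05,0,0,0,0,0,-0.075,0,0,0,0,0,-0.08,0,0,0,0,0,-0.08,0,0,0])

```text
time: 13.4
tool_pos: [0.4453, -0.0543, 0.2212]
tcp_rot: [0.723, 0.691, -0.0, -0.0]
wrist_force: [0.1, -0.2, -1.8]
finger_gap: 0.254
grasp_force: 58.7
```

Emit:
drive_tool(targets=[-0.0764,0.0182,-0.009,0,0,0,-0.0764,0.0182,-0.009,0,0,0,-0.0764,0.0182,-0.009,0,0,0,-0.0764,0.0182,-0.009,0,0,0,-0.0764,0.0182,-0.009,0,0,0,-0.0764,0.0182,-0.009,0,0,0,-0.0764,0.0182,-0.009,0,0,0,0,0,0,0,0,0,0,0,0,0,0,0])

```text
time: 14.3
tool_pos: [0.4971, -0.3249, 0.2508]
tcp_rot: [0.723, 0.69, 0.0, -0.001]
wrist_force: [-2.2, 0.1, -1.9]
finger_gap: 0.255
grasp_force: 58.9
```

```bash
python3 - <<'E'
from h import *
s=get_state();p=s["tool_pos"];print(p,s["finger_gap"],s["grasp_force"],s["wrist_force"])
plan([([.498,-.325,.1786+.0044+.008],frame(-2.7))],n=1)
S=avg("scene",6);t=avg("top",6);u,v=100,220
print("bulb pred",proj("scene",p-[0,0,.0334]))
def crop(im,u,v,w,h,k): return cv2.resize(cv2.convertScaleAbs(im[v:v+h,u:u+w],alpha=1.6),(w*k,h*k),interpolation=cv2.INTER_CUBIC)
cv2.imwrite("pics/m8.png",np.hstack([crop(S,100,210,95,140,4),crop(t,405,190,95,140,4)]))
E
```

```text
[ 0.4971424  -0.32489828  0.2508064 ] 0.25514290643180576 58.908084201975726 [-2.21585917  0.08204985 -1.8519643 ]
[ -0.0003, 0.0018, 0.1196, -0.0072, -0.0101, 0.0026 ]
bulb pred [130.00650315 268.65384756]
```

View pics/m8.png

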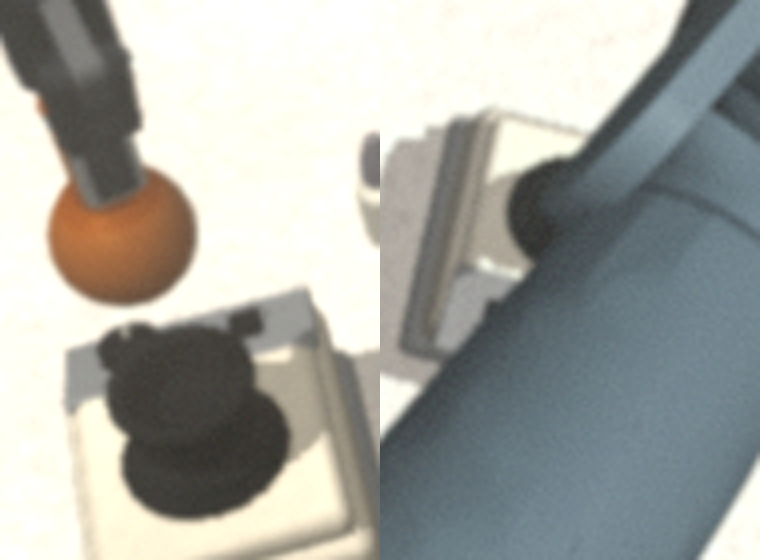

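The bulb centre is at scene (130.8,268.3) against a predicted (130.0,268.7), and the flask hangs upright above the cup lip at (145,306). I'll lower it gently.

Emit:
drive_tool(targets=[0,0.002,0.03,0,0,0,0,0,0.03,0,0,0,0,0,0.025,0,0,0,0,0,0.02,0,0,0,0,0,0.012,0,0,0,0,0,0.006,0,0,0,0,0,0.004,0,0,0,0,0,0,0,0,0], squeeze=80)

```text
time: 15.7
tool_pos: [0.4987, -0.3247, 0.1879]
tcp_rot: [0.723, 0.691, 0.0, 0.0]
wrist_force: [0.1, -0.3, -2.7]
finger_gap: 0.251
grasp_force: 78.1
```

Emit:
drive_tool(targets=[0,0,0.004,0,0,0,0,0,0.004,0,0,0,0,0,0.004,0,0,0,0,0,0,0,0,0])

```text
time: 16.1
tool_pos: [0.4989, -0.3246, 0.1824]
tcp_rot: [0.723, 0.691, 0.0, 0.0]
wrist_force: [-0.6, 2.4, 3.1]
finger_gap: 0.248
grasp_force: 78.3
```

Emit:
drive_tool(targets=[0.002,0,0.004,0,0,0,0,0,0.004,0,0,0,0,0,0.004,0,0,0,0,0,0,0,0,0])

```text
time: 16.5
tool_pos: [0.499, -0.3241, 0.1767]
tcp_rot: [0.723, 0.691, -0.0, 0.001]
wrist_force: [-1.6, 0.2, 7.5]
finger_gap: 0.249
grasp_force: 78.4
```

Emit:
drive_tool(targets=[0,0,0.004,0,0,0,0,0,0.004,0,0,0,0,0,0.002,0,0,0,0,0,0,0,0,0,0,0,0,0,0,0])

```text
time: 17.0
tool_pos: [0.4991, -0.3243, 0.1726]
tcp_rot: [0.723, 0.691, -0.0, 0.001]
wrist_force: [-3.3, 2.1, 9.5]
finger_gap: 0.248
grasp_force: 78.6
```

Emit:
drive_tool(targets=[0,0,0.003,0,0,0,0,0,0.002,0,0,0,0,0,0,0,0,0,0,0,0,0,0,0])

```text
time: 17.4
tool_pos: [0.4992, -0.3244, 0.1707]
tcp_rot: [0.723, 0.691, -0.0, 0.001]
wrist_force: [-4.1, 3.6, 11.9]
finger_gap: 0.246
grasp_force: 78.8
```

```bash
python3 - <<'E'
from h import *
for i in range(5):
    read_camera("top");s=get_state();print(s["tool_pos"].round(4),s["wrist_force"].round(1),s["ft_torque"].round(2))
S=avg("scene",6);u,v=95,210
print("bulb pred",proj("scene",s["tool_pos"]-[0,0,.0334]))
cv2.imwrite("pics/m9.png",cv2.resize(cv2.convertScaleAbs(S[v:v+145,u:u+110],alpha=1.6),None,fx=4,fy=4,interpolation=cv2.INTER_CUBIC))
E
```

```text
[ 0.4992 -0.3244  0.1707] [-3.   3.  12.2] [0.41 0.68 0.01]
[ 0.4993 -0.3244  0.1707] [-3.3  2.9 12.1] [ 0.48  0.67 -0.03]
[ 0.4993 -0.3244  0.1707] [-3.6  2.8 12.5] [ 0.43  0.67 -0.  ]
[ 0.4992 -0.3244  0.1707] [-3.7  2.8 12.5] [ 0.45  0.64 -0.05]
[ 0.4992 -0.3244  0.1706] [-4.3  2.9 11.6] [ 0.47  0.71 -0.08]
bulb pred [144.29992403 304.2590917 ]
```

View pics/m9.png

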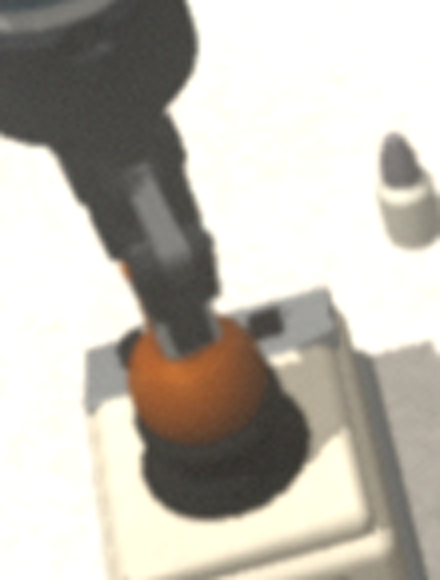

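The flask is seated upright and central in the pressed cup, bulb at about (144,304). The spring load of about 13 N puts the cup near its stop. Handing in.

```bash
python3 -c "
from rig import *
print(finish_job())"
```

```text
the job is handed in; nothing more can be done
None
```

The job is handed in, and no verdict came back: the test card is fully down and released in the middle slot, and the flask is held by its neck in the mixer cup, pressed down with about 13 N (roughly 11–12 mm of its 12 mm travel, worked out from force and tool height).

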